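Slide a piston along the straightedge to the gauge stop

TASK

Slide the piston along the straightedge until it rests against the grey stop block in the middle, ready for gauging. Keep it standing on the bench and close along the straightedge all the way: push it, do not lift it. Leave the sleeve on the other side of the stop where it stands.

Things in the scene. Friction and masses are not known exactly. Their poses are not given: they have to be found in the camera images.
- piston_center (a point): bare aluminium piston standing upright on the bench: solid drum, diameter 80, height 62 mm, closed flat crown, three ring grooves, about 0.5 kg. It stands 2 to 5 mm from the straightedge, left or right of the stop block, the bench clear around it. Point: its centre, 31 mm above the bench; z is its upright axis, its turn about z does not matter.
- sleeve_center (a point): dark steel cylinder sleeve, to be left alone: an upright open tube 80 mm outside, 68 mm inside, 62 mm high, beside the straightedge on the other side of the stop block. Point: its centre, 31 mm above the bench.
- fixture: straightedge, 600 long, 14 thick, 34 mm high, with a grey stop block midway. Origin on the bench, at the guiding face, mid-length; y along it, z up, x through it away from the robot. Guiding face: x = 0; piston and sleeve stand on its -x side. Stop block: x -75 to 0, y -20 to 20, 45 mm high; behind it a dial gauge 116 mm high. Piston home: its centre at x -40, y +60 or -60 mm (its own side).
There are look-alikes about, which are no part of the job. Leave any red look-alike of the part that bears piston_center alone.

How it is judged:
By the outcome, as a careful person would: the job done as asked, in the order asked, and still so for the second after the job is handed in, with the robot touching nothing.
It also fails if it takes over 35 s, if anything falls off the work surface, if the arm or the gripper's body presses on something with over 40 N, if the wrist force passes 120 N, or if a joint passes its speed limit or range.

ROBOT

A 6-joint arm with a two-finger parallel gripper is mounted at the origin on the work surface. World frame = base frame: x ahead of the robot, y to its left, z up, the work surface at z = 0. Lengths are in mm, angles in rad, forces in N, time in s.
With the tool pointing down it reaches from about 300 to 775 mm from the base axis. Payload 14.6 kg.
Tool frame: the origin (TCP) lies at the very end of the fingers, on their centre line; the grasp point (between the pads) lies 19 mm behind it; z points along the fingers, y is the line along which they close (so a half turn about z gives the same grasp; the last joint's range is limited). The gripper opens to 94 mm and grips with 3 to 60 N. Pads are 16 mm wide; open, the fingers measure 119 mm over their backs; the gripper's body (75 mm by 177 mm) begins 78 mm behind the grasp point.
Start: joints at [-1.346, 0.3, 1.521, -0, 1.321, -0.067], TCP at [158.215, -526.742, 205.446] pointing down, gripper open.
Joint ranges: [-3.03, 3.03], [-0.79, 2.21], [0.23, 2.52], [-1.04, 4.18], [0, 3.07], [-2.55, 2.55]. Speed limits (rad/s): [2.22, 2.22, 2.57, 3.14, 3.14, 3.14].

INTERFACE

Orientations are given as a unit quaternion [x, y, z, w].
In Python, from plant import env, fingers, status, vision, workorder gives the robot as it stands. Calls block until the motion is done:
- env.movep(position, orientation): joint-space move of the TCP to a pose.
- env.servo_line(position, rotation=None, speed=150, until_force=None): straight line of the TCP; rotation=None keeps the orientation; speed is the mean speed in mm/s. With until_force (N) it stops when the force on the tool has changed by that much, and returns True; else False.
- env.move_j(angles): joint-space move.
- fingers.command_gripper(opening): finger opening in mm; the grip force is fixed at half the most; returns when the fingers have stopped.
- env.pause(seconds).
- env.ik(position, orientation): joint angles nearest the present ones, or None.
- status.read_state(): the state.
- vision.read_camera(name): name is "scene" or "top" or "wrist"; returns the picture (400x640x3 uint8, red, green, blue); there is no depth.
- vision.get_calibration(name): a dict with "camera_matrix" (3x3 intrinsics, pixels), "eye" and "orientation" of the camera in the world. Camera axes: x right, y down, z forward; pixel columns grow to the right and rows downward; lengths in mm; the calibration is good to about 2 mm. A picture is of the moment at which its call begins: read the wrist's pose just before it. get_calibration takes no time and is no camera call; for the wrist camera it gives the pose at the moment of the call.
A pose or a line that the arm cannot do raises env.Unreachable and nothing moves.
- workorder.finish_job(): hands the job in; it is judged then, once.
The state is a dict: "time": time; "joints": joint angles; "qvel": joint speeds; "effort": joint torques, N m; "tcp_pos": TCP position; "ee_rot": TCP orientation; "wrist_force": force on the tool from outside, world axes, zero at the start; "moment": the same for the moment, N m; "grip_width": finger opening in mm; "finger_force": force on a finger pad.
Only numpy, scipy, OpenCV 4.12 (cv2) and the standard library are available. Lean on these libraries where they do the work, as an engineer would, in place of code of your own. Each camera call takes 0.05 s, during which the arm holds its last target. There are 200 camera calls.

## Working session

There is one attempt and no reset: what is moved stays moved. The work goes in short steps, each a Python script; the robot and the scene stay as the last script left them, time stands still between calls to the robot, and variables do not carry over. Pictures are saved under pics/ and viewed, at most 10 in all, crops included, and the job is handed in when it is done.

```bash
mkdir -p pics; ls; python3 - <<'E'
from plant import env, fingers, status, vision, workorder
import cv2
for n in("top","scene"):
    cv2.imwrite(f"pics/{n}0.png",vision.read_camera(n)[:,:,::-1])
    print(n,vision.get_calibration(n))
s=status.read_state();print(s['time'],s['ee_rot'],s['grip_width'])
E
```

```text
pics
top {'camera_matrix': array([[393.71497026,   0.        , 319.36623272],
       [  0.        , 393.71497026, 193.06783286],
       [  0.        ,   0.        ,   1.        ]]), 'eye': array([527.47099951, -10.63767195, 757.90339301]), 'orientation': array([-0.69596769,  0.71648957, -0.02807229,  0.03851766])}
scene {'camera_matrix': array([[476.88257848,   0.        , 321.03208178],
       [  0.        , 476.88257848, 204.54829889],
       [  0.        ,   0.        ,   1.        ]]), 'eye': array([1100.55607839, -102.49715597,  795.9950704 ]), 'orientation': array([ 0.72835603,  0.61674291, -0.18759421, -0.23223714])}
0.1 [ 9.89372144e-01  1.45404469e-01 -3.78649310e-05 -5.46607303e-04] 93.77765102756018
```

View pics/top0.png

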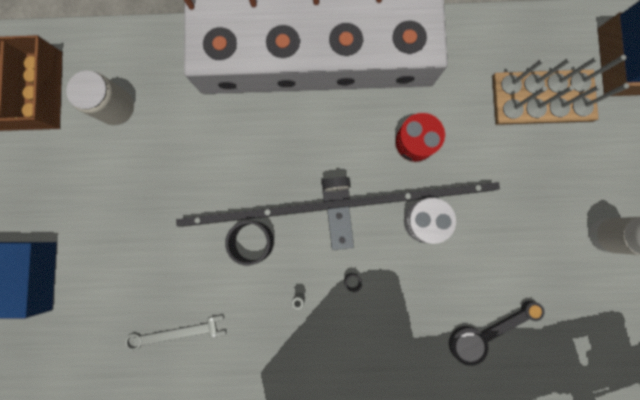

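View pics/scene0.png

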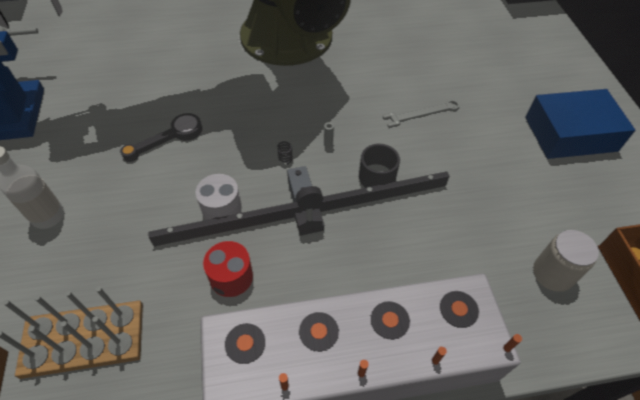

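The top view shows the bare piston at about (432,220), right of the stop at (341,228), and the sleeve on the left at (250,242). The straightedge runs from (178,222) to (498,186), and the red look-alike is behind it. The scene view agrees. I'll push with the fingers part-open as a two-point cradle.

```bash
cat > h.py <<'E'
from plant import env, fingers, status, vision, workorder
import cv2, numpy as np
from scipy.spatial.transform import Rotation as R
def cast(c,px,z):
    px=np.atleast_2d(px).astype(float)
    d=np.c_[px,np.ones(len(px))]@np.linalg.inv(c["camera_matrix"]).T
    d=R.from_quat(c["orientation"]).apply(d)
    return c["eye"]+d*((z-c["eye"][2])/d[:,2])[:,None]
def piston(img,c,box):
    """bright crown in box (c0,r0,c1,r1) -> (xy at z=62, diameter)"""
    c0,r0,c1,r1=box; s=img[r0:r1,c0:c1]
    hsv=cv2.cvtColor(s,cv2.COLOR_RGB2HSV)
    m=((hsv[...,2]>185)&(hsv[...,1]<40)).astype(np.uint8)
    k=max(cv2.findContours(m,cv2.RETR_EXTERNAL,cv2.CHAIN_APPROX_NONE)[0],key=cv2.contourArea)
    p=cast(c,cv2.convexHull(k)[:,0]+[c0,r0],62)[:,:2].astype(np.float32)
    (x,y),r=cv2.minEnclosingCircle(p); e=cv2.fitEllipse(p)
    return np.array([x,y]),2*r,e
def edge(img,c,box=(170,175,505,232)):
    c0,r0,c1,r1=box
    g=img[r0:r1,c0:c1].max(2)
    m=cv2.morphologyEx((g<75).astype(np.uint8),cv2.MORPH_OPEN,np.ones((3,3)))
    k=max(cv2.findContours(m,cv2.RETR_EXTERNAL,cv2.CHAIN_APPROX_NONE)[0],key=cv2.contourArea)
    return k[:,0]+[c0,r0]
E
python3 - <<'E'
from h import *
img=vision.read_camera("top");c=vision.get_calibration("top")
print(piston(img,c,(400,190,465,250)))
# upper (far) border of straightedge's top, z=34: per column first dark pixel
g=img.max(2).astype(int); P=[]
for u in list(range(190,310,6))+list(range(365,395,4))+list(range(455,492,4)):
    r=204-(u-341)*0.11; a=int(r)-14; col=g[a:a+32,u]
    d=np.where(col<90)[0]
    if len(d): P.append((u,a+d[0]-.5,len(d)))
P=np.array(P);print(P[::4])
w=cast(c,P[:,:2],34)[:,:2]
l=cv2.fitLine(w.astype(np.float32),cv2.DIST_HUBER,0,.01,.01).ravel();print("far edge",l)
print(cast(c,[[178,222],[498,186]],34))
# stop block
print("stop", cast(c,[[341,212],[343,240]],45))
cv2.imwrite("pics/crop.png",cv2.resize(img[165:265,280:480,::-1],None,fx=4,fy=4,interpolation=cv2.INTER_CUBIC))
E
```

```text
(array([ 539.22003174, -199.17486572]), 76.88946533203125, ((539.2676391601562, -198.8787841796875), (75.48858642578125, 76.3208999633789), 64.22695922851562))
[[190.  215.5   9. ]
 [214.  212.5  10. ]
 [238.  209.5  22. ]
 [262.  206.5  23. ]
 [286.  203.5  11. ]
 [365.  195.5   9. ]
 [381.  192.5  10. ]
 [455.  183.5  11. ]
 [471.  182.5  10. ]
 [487.  180.5  10. ]]
far edge [ 8.5837297e-02 -9.9630916e-01  5.8478925e+02 -1.8404394e+01]
[[ 550.20695242  261.35163326   34.        ]
 [ 599.27547935 -329.25693317   34.        ]]
stop [[559.42652432 -39.20372766  45.        ]
 [509.0379783  -41.11086525  45.        ]]
```

View pics/crop.png

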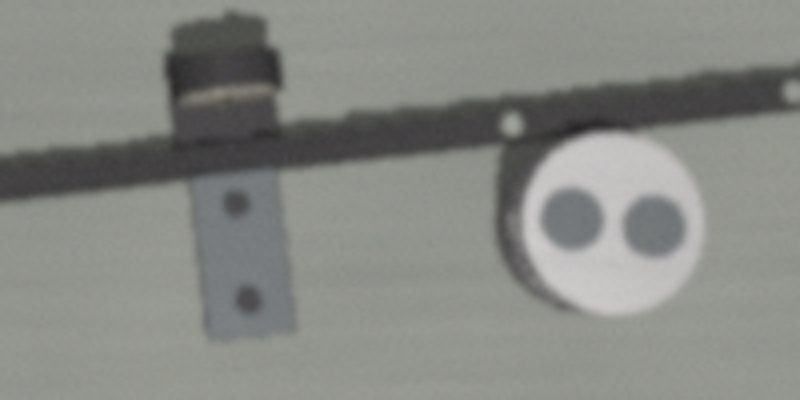

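```bash
cat >> h.py <<'E'
ex=np.array([.9963,.0858,0]);ey=np.array([-.0858,.9963,0]);O=np.array([571.5,-35.5,0])
def W(x,y,z): return O+x*ex+y*ey+[0,0,z]
def F(p): d=np.append(p[:2],0)-O; return np.round([d@ex,d@ey],1)
def st(t=""):
    s=status.read_state();print(t,round(s['time'],2),F(s['tcp_pos']),s['tcp_pos'].round(1) if hasattr(s['tcp_pos'],'round') else s['tcp_pos'],"F",np.round(s['wrist_force'],1),"w",round(s['grip_width'],1))
E
python3 - <<'E'
from h import *
best=None
for s in(1,-1):
    tx=s*ey; tz=np.array([0,0,-1.]); q=R.from_matrix(np.c_[tx,np.cross(tz,tx),tz]).as_quat()
    j=[env.ik(W(-40,y,z),q) for y,z in((-232,180),(-232,15),(-100,15))]
    print(s,[None if a is None else np.round(a,2) for a in j])
    if all(a is not None for a in j) and (best is None or abs(j[0][5])<best[0]): best=(abs(j[0][5]),q)
q=best[1]
env.movep(W(-40,-232,180),q); fingers.command_gripper(30); st("above")
env.servo_line(W(-40,-232,15)); st("down")
print(env.servo_line(W(-40,-206,15),speed=60,until_force=6)); st("near")
img=vision.read_camera("top"); cv2.imwrite("pics/t1.png",cv2.resize(img[140:290,280:540,::-1],None,fx=3,fy=3))
E
```

```text
1 [array([-0.51,  0.46,  1.36, -0.  ,  1.32, -0.6 ]), array([-0.51,  0.65,  1.48, -0.  ,  1.01, -0.6 ]), array([-0.32,  0.55,  1.66, -0.  ,  0.94, -0.4 ])]
-1 [array([-0.51,  0.46,  1.36, -0.  ,  1.32,  2.54]), array([-0.51,  0.65,  1.48, -0.  ,  1.01,  2.54]), None]
above 2.94 [ -40. -232.] [ 551.5 -270.1  180. ] F [ 0.8  0.1 -0.1] w 29.8
down 4.19 [ -39.6 -232.3] [ 552.  -270.3   16. ] F [-0.8  0.   0.2] w 29.9
False
near 4.78 [ -39.9 -205.8] [ 549.4 -244.    15.1] F [-0.1  0.1  0.1] w 30.1
```

View pics/t1.png

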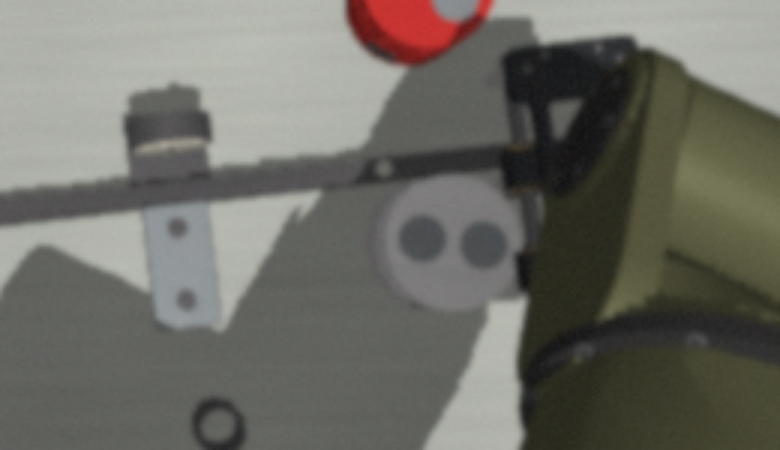

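The fingers stand just right of the piston (crown centre near (450,243) in the crop) and roughly centred on it, touching or almost touching. The path to the stop is clear, so I'll push now.

```bash
python3 - <<'E'
from h import *
print(env.servo_line(W(-40,-112,15),speed=45,until_force=15)); st("push1")
print(env.servo_line(W(-40,-97,15),speed=15,until_force=8)); st("push2")
img=vision.read_camera("top"); cv2.imwrite("pics/t2.png",cv2.resize(img[140:290,280:540,::-1],None,fx=3,fy=3))
E
```

```text
True
push1 5.83 [ -41.4 -170.6] [ 544.9 -209.    14.6] F [-0.   0.  -0.4] w 30.2
True
push2 7.01 [ -42.2 -166.9] [ 543.8 -205.4   14.1] F [-0.3 -1.2  0.4] w 29.9
```

View pics/t2.png

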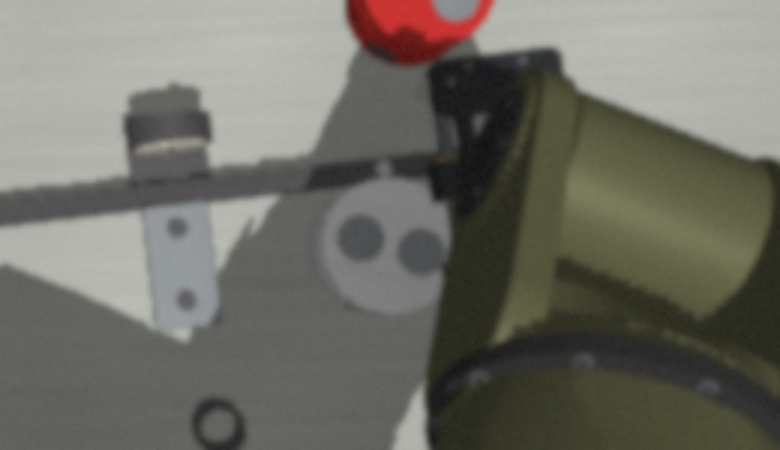

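The push tripped early: the piston is at about crop (390,245), halfway, and the tool deflected away from the wall. My line was biased too far into the straightedge, so I'll ease it off to x = -43 and continue.

```bash
python3 - <<'E'
from h import *
for y in(-150,-130,-113):
    r=env.servo_line(W(-43,y,15),speed=35,until_force=20); st(f"{y} {r}")
    if r: break
img=vision.read_camera("top"); cv2.imwrite("pics/t3.png",cv2.resize(img[140:290,280:540,::-1],None,fx=3,fy=3))
E
```

```text
-150 False 7.69 [ -43.8 -149.8] [ 540.7 -188.5   14.5] F [-3.  -3.2 -1.5] w 29.6
-130 False 8.42 [ -43.4 -129.9] [ 539.4 -168.6   14.7] F [-2.6 -3.  -1.9] w 29.8
-113 False 9.05 [ -42.9 -112.9] [ 538.4 -151.7   15. ] F [-1.8 -1.8 -2. ] w 30.1
```

View pics/t3.png

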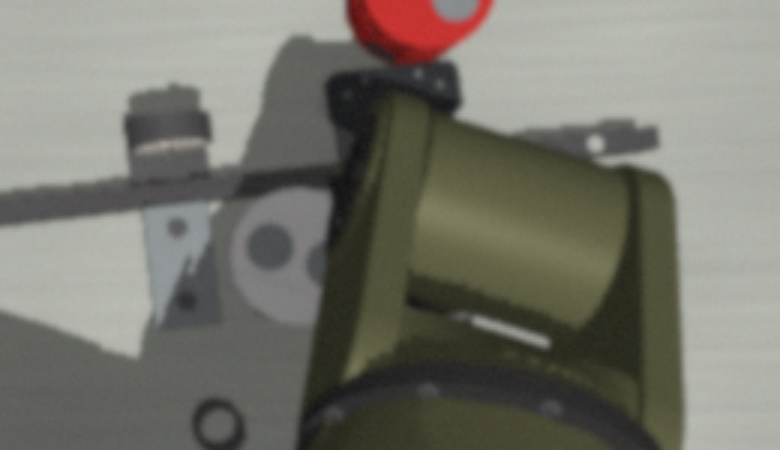

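The piston is now a few mm from the stop, with its left rim near crop column 230 and the block's right edge near 217. The forces are small. Next is a slow final push with a force stop.

```bash
python3 - <<'E'
from h import *
for y in(-109,-106,-103,-100,-97,-94):
    r=env.servo_line(W(-43,y,15),speed=10,until_force=8); st(f"{y} {r}")
    if r: break
E
```

```text
-109 False 9.65 [ -43.4 -109.1] [ 537.6 -148.    15. ] F [-4.8 -4.2  0.6] w 29.8
-106 False 10.1 [ -43.9 -106.4] [ 536.9 -145.2   14.9] F [-7.8 -6.3  0.9] w 29.9
-103 False 10.55 [ -44.3 -103.6] [ 536.2 -142.5   14.8] F [-11.1  -9.5   3.4] w 30.0
-100 True 10.78 [ -44.7 -103.8] [ 535.8 -142.7   14.8] F [-1.5 -4.3  2.3] w 30.1
```

```bash
python3 - <<'E'
from h import *
env.servo_line(W(-46,-135,15),speed=60); st("back")
env.servo_line(W(-46,-200,150),speed=180)
env.servo_line(W(-46,-300,200),speed=180);st("away")
img=vision.read_camera("top");c=vision.get_calibration("top")
cv2.imwrite("pics/t4.png",cv2.resize(img[165:265,280:480,::-1],None,fx=4,fy=4,interpolation=cv2.INTER_CUBIC))
try:
    p=piston(img,c,(345,190,420,260));print(p,F(p[0]))
except Exception as e: print(e)
E
```

```text
back 11.45 [ -46.1 -135. ] [ 537.1 -174.    14.9] F [0.2 0.5 0.3] w 30.2
away 13.21 [ -46.1 -299.2] [ 551.2 -337.6  199.1] F [ 0.2  0.  -1. ] w 30.0
(array([532.50787354, -97.43674469]), 80.41876983642578, ((533.1795654296875, -96.764892578125), (77.4754867553711, 79.50997924804688), 53.5360221862793)) [-44.2 -58.4]
```

View pics/t4.png

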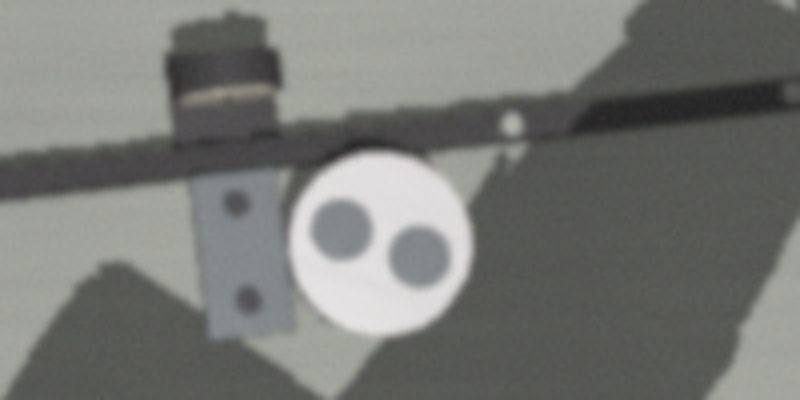

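The piston now looks up against both the straightedge and the stop, measuring about (-44, -58) in my fixture frame. The x offset matches the fixture bias, and the crown's left rim is level with the block's face to within about 1 mm. Because the last push was wedged against the wall, I'll press once more, better centred, to be sure it's seated.

```bash
python3 - <<'E'
from h import *
env.servo_line(W(-43.8,-200,150),speed=180)
env.servo_line(W(-43.8,-135,15),speed=120)
env.servo_line(W(-43.8,-108,15),speed=50,until_force=8);st("a")
for y in(-105,-102,-99,-97):
    r=env.servo_line(W(-43.8,y,15),speed=10,until_force=12); st(f"{y} {r}")
    if r: break
env.servo_line(W(-44.5,-135,15),speed=60)
env.servo_line(W(-46,-200,150),speed=180)
env.servo_line(W(-46,-300,200),speed=180);st("away")
img=vision.read_camera("top");c=vision.get_calibration("top")
cv2.imwrite("pics/t5.png",cv2.resize(img[165:265,220:420,::-1],None,fx=4,fy=4,interpolation=cv2.INTER_CUBIC))
p=piston(img,c,(345,190,420,260));print(p,F(p[0]))
E
```

```text
a 16.12 [ -43.7 -108. ] [ 537.2 -146.8   15.1] F [ 0.   0.3 -0.1] w 30.3
-105 False 16.57 [ -43.8 -105. ] [ 536.8 -143.9   15. ] F [ 0.3  0.4 -0. ] w 30.5
-102 True 16.86 [ -44.  -104.2] [ 536.7 -143.1   15. ] F [ 0.2 -4.5  1.5] w 30.4
away 19.29 [ -46.1 -299.2] [ 551.2 -337.6  199.1] F [-1.1 -1.1 -0.1] w 29.7
(array([532.50787354, -97.43674469]), 80.41876983642578, ((533.1749877929688, -96.7381362915039), (77.4991226196289, 79.53350067138672), 52.121585845947266)) [-44.2 -58.4]
```

View pics/t5.png

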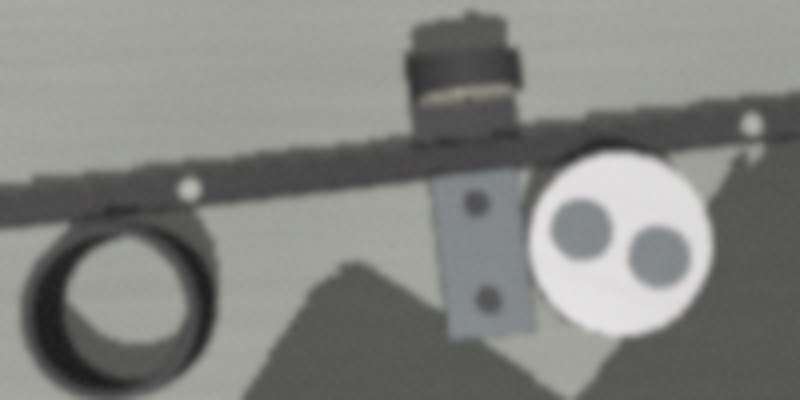

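The second press hit a hard stop within 1 mm, with 12 N of force, and the piston did not move. The crown is against the stop face at crop (530,245), and the sleeve at (120,305) hasn't moved.

```bash
python3 -c "
from plant import workorder
print(workorder.finish_job())"
```

```text
the job is handed in; nothing more can be done
None
```

I slid the piston along the straightedge until it rested against the stop block and handed the job in at about 19 s; a 12 N check press did not move it, and the sleeve and the red look-alike were left alone.

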